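# Run down the steriliser's last two wing nuts

### The arm

A 7-joint arm with a two-finger parallel gripper is mounted at the origin on the work surface. World frame = base frame: x ahead of the robot, y to its left, z up, the work surface at z = 0. Lengths are in m, angles in rad, forces in N, time in s.
With the tool pointing down it reaches from about 0.4 to 0.875 m from the base axis. Payload 6.5 kg.
Tool frame: the origin (TCP) lies midway between the tips of the shut fingers; the grasp point (between the pads) lies behind it (manip.grip_depth is the z of the grasp point in the tool frame, in m); z points along the fingers, y is the direction in which the jaws open and shut (so a half turn about z gives the same grasp; the last joint's range is limited). The gripper opens to 85 mm and grips with 20 to 120 N. Pads are 22 mm wide; open, the fingers measure 114 mm over their backs; the gripper's body (76 mm by 85 mm) begins 54 mm behind the grasp point. The pads swing forward as they close: fully open they stand 13 mm farther back than shut.
Start: joints at [-0.066, 0.536, -0.004, 1.538, 0.003, 1.067, -0.071], TCP at [0.65, -0, 0.194] pointing down, gripper open.
Joint ranges: [-2.7, 2.7], [-0.37, 2.16], [-1.27, 1.26], [0.24, 2.4], [-1.31, 4.45], [0.19, 1.91], [-2.76, 2.76]. Speed limits (rad/s): [2.39, 2.39, 3.14, 3.14, 3.14, 3.14, 3.14].

### API

Orientations are given as [roll, pitch, yaw] about the fixed x, y, z axes, in that order (R = Rz(yaw) Ry(pitch) Rx(roll)).
In Python, from plant import manip gives the robot as it stands.
- The arm moves only by the tool send_rows, never from a script. Its argument "series" is a list of rows, each a list of 6 numbers: the shift along the tool's x, y, z in units of 2.5 cm (1.0 is 2.5 cm), then the turn, a rotation vector about the tool's x, y, z in units of 8 degrees (1.0 is 8 degrees). A call has 1 to 5 rows; each row shifts and turns the commanded pose from where the row before left it, along the tool's axes as they then stand; what a row does not reach is not made up. A row lasts 1/8 s, in which the tool goes at most 62.5 mm and 10.7 degrees, less where a joint would pass 70% of its speed; a pose out of reach is approached as far as the arm can. A call with a number of a shift or a turn outside -1 to 1 is refused whole. A call with a gripper value outside its range is refused whole. "gripper" is the opening, from 0 (shut) to 1 (fully open), set as the call begins (left out, the last holds). The fingers move at their own pace and stop on an object; the grip force is fixed at half the most. Time passes only in rows, so rows that do not move let the fingers close. It gives the time, the measured TCP pose, the force and the opening at its end, in the units of the state.
- manip.observe(): the state, without advancing time (a new reading comes with each control period).
- manip.capture(name): name is "scene" or "side" or "wrist"; returns a dict with "color" (480x640x3 uint8, blue, green, red), "range_z" (480x640 float32, m along the optical axis (not along the pixel's ray), 0 where there is no reading), "vertical_fov" (degrees; the focal length in pixels is half the picture's height over the tangent of half this angle, whatever the lens; pixels are square), "cx", "cy" (the principal point, pixels), "xyz" and "rotation" of the camera in the world; the wrist camera has in their place "T_tool_cam" (4x4, takes a point from camera to tool coordinates, whose origin is the TCP and whose axes are the flange's). Camera axes: x right, y down, z forward; pixel columns grow to the right and rows downward; lengths in m; the calibration is good to about 2 mm. The wrist camera is an equidistant fisheye: a pixel r from the principal point sees the ray r / f radians off the axis. A picture is of the moment at which its call begins: read the wrist's pose just before it.
- manip.sign_off(): hands the job in, once; it reports no verdict.
The state is a dict: "t": time; "joint_pos": joint angles; "dq": joint speeds; "effort": joint torques, N m; "position": TCP position; "tool_rot": TCP orientation; "wrist_force": force on the tool from outside, world axes, zero at the start; "moment": the same for the moment, N m; "grip_width": finger opening in m.
Only numpy, scipy, OpenCV 4.12 (cv2) and the standard library are available. Lean on these libraries where they do the work, as an engineer would, in place of code of your own. Each camera call takes 0.05 s, during which the arm holds its last target. There are 200 camera calls.

### The job

The steriliser's lid is on and two opposite wing nuts, those in line with its bar handle, are already snug. Spin the other two down clockwise until each is finger-tight on its ear, by stroking its wings round with a fingertip or the outside of the fingers: do not pinch the nuts and do not force them. Leave the snug nuts, the regulator weight on the lid and everything on the bench as they are, and finish clear.

Things in the scene. Friction and masses are not known exactly. Their poses are not given: they have to be found in the camera images.
- steriliser: Bench steam steriliser of cast aluminium, fixed: round pot 230 mm in diameter, lid on. Origin: centre of its underside on the bench; z up. Four alike black wing nuts, 68 mm over the wings, stand on ears of the lid's rim, 124 mm from the centre: A towards +x, B +y, C -x, D -y. Ears and rim top are 196 mm above the bench. Two black side handles below the rim, midway between nuts, reach 165 mm out.
- lid_top (a point): Top centre of the lid's dome, 238 mm above the bench. The dome rises steeply inside 90 mm radius (34 mm in from a bolt axis): no room for a finger on a nut's inner side; outwards and along the rim all is free above the rim. On it: black bar handle 108 mm long, 277 mm high, pointing at nuts B and D; round gauge near C, 276 mm high; petcock and regulator weight near A.
- nut_a_hub (a point): Loose wing nut A, on the petcock and regulator side. On the bolt axis at the nut's underside; z up, x along one wing (the other points to -x); turns, rises and sinks with the nut. Snug: underside on the lid ear, 196 mm above the bench. Wings 9 mm thick, 10 to 34 mm out from the axis, 6 to 30 mm above the underside; hub 26 mm wide at its foot, 19 to 21 above.
- nut_a (a joint): Turn of nut A, rad: 0 = snug on its ear, larger = backed off anticlockwise (from above). Starts at 4 to 7.5 (0.6 to 1.2 turns); sinks 4 mm a turn. Runs easily (0.03 N m, 1 to 2 N on a wing), stays where it is left, and stops at 0 against a hard stop.
- nut_c_hub (a point): Loose wing nut C, on the gauge side, opposite A; same shape as A. On the bolt axis at the nut's underside; z up, x along one wing (the other points to -x); turns, rises and sinks with the nut. Snug: underside on the lid ear, 196 mm above the bench. A 10 mm bolt end stands up between the wings to 228 mm above the bench.
- nut_c (a joint): Turn of nut C, rad: 0 = snug on its ear, larger = backed off anticlockwise (from above). Starts at 4 to 7.5 (0.6 to 1.2 turns); sinks 4 mm a turn. Runs easily (0.03 N m, 1 to 2 N on a wing), stays where it is left, and stops at 0 against a hard stop.
- nut_b_hub (a point): Snug wing nut B, in line with the lid's bar handle; same shape. On the bolt axis at the nut's underside; z up, x along one wing (the other points to -x); turns, rises and sinks with the nut. Snug: underside on the lid ear, 196 mm above the bench. 
- nut_b (a joint): Turn of nut B, rad: already snug at 0 and stiff (0.8 N m, some 25 N on a wing); it is to stay there. Larger = slackened anticlockwise.
- nut_d_hub (a point): Snug wing nut D, opposite B; same shape. On the bolt axis at the nut's underside; z up, x along one wing (the other points to -x); turns, rises and sinks with the nut. Snug: underside on the lid ear, 196 mm above the bench. 
- nut_d (a joint): Turn of nut D, rad: already snug at 0 and stiff (0.8 N m, some 25 N on a wing); it is to stay there. Larger = slackened anticlockwise.
- nut_a_push: The two flanks of nut A's wings that are pushed to turn it clockwise (at the hub point's frame: the +y side of the +x wing and the -y side of the -x wing). Origin as the hub point.
- nut_a_back: The two opposite flanks of nut A's wings. Origin as the hub point.
- nut_c_push: The two flanks of nut C's wings that are pushed to turn it clockwise (at the hub point's frame: the +y side of the +x wing and the -y side of the -x wing). Origin as the hub point.
- nut_c_back: The two opposite flanks of nut C's wings. Origin as the hub point.
- regulator: Regulator weight, loose: steel cylinder 30 mm in diameter, 34 mm tall with its black cap, standing over the vent pipe on the lid (underside 240 mm above the bench). Origin: centre of its underside.
- timer: White round kitchen timer, 66 mm in diameter, 42 mm tall, standing beside the pot. Origin: centre of its underside.
- dish_stack: Stack of four clear culture dishes, 90 mm in diameter, 60 mm tall, beside the pot. Origin: centre of its underside.
- fruiting_block: White substrate block 120 x 120 x 135 mm with a grey-brown mushroom head, 210 mm tall in all, on the left. Origin: centre of its underside.
- white_block: White substrate block 115 x 190 x 115 mm, on the right. Origin: centre of its underside.
- spray: White spray bottle, 68 mm in diameter, 198 mm tall, on the left. Origin: centre of its underside.
- spoon: Steel spoon, 200 mm long, lying on the right. Origin: on its underside.

How it is judged:
At the end, for the whole second after the job is handed in: All four wing nuts are snug: each within 0.12 rad (7 degrees) of its stop. The regulator weight still stands on its vent (within 12 mm), and everything on the bench is where it was (within 25 mm) (value of joint each of nut_a, nut_b, nut_c, nut_d below 0.12 rad and distance of regulator from where it was at the start of the episode below 0.012 m and distance of each of timer, dish_stack, fruiting_block, white_block, spray, spoon from where it was at the start of the episode below 0.025 m); the robot touches nothing.
It fails at once if a nut was pinched: both flanks of its wings pressed by the fingers at once with over 3 N ((contact force between the fingers and nut_a_push above 3 N and contact force between the fingers and nut_a_back above 3 N) or (contact force between the fingers and nut_c_push above 3 N and contact force between the fingers and nut_c_back above 3 N)).
It fails at once if a nut was forced: over 70 N on the flanks of its wings (contact force between the fingers and nut_a_push above 70 N or contact force between the fingers and nut_c_push above 70 N).
It fails at once if a snug nut was slackened by more than 0.2 rad (value of joint any of nut_b, nut_d above 0.2 rad).
It fails at once if the regulator weight was shifted or lifted by more than 12 mm (distance of regulator from where it was at the start of the episode above 0.012 m).
It fails at once if something on the bench was lifted or moved by more than 25 mm (distance of any of timer, dish_stack, fruiting_block, white_block, spray, spoon from where it was at the start of the episode above 0.025 m).
It also fails if it takes over 67 s, if anything falls off the work surface, if the arm or the gripper's body presses on something with over 40 N, if the wrist force passes 120 N, or if a joint passes its speed limit or range.

## Working session

There is one attempt and no reset: what is moved stays moved. The work goes in short steps, Python scripts to look and compute and a tool call to move; the robot and the scene stay as the last step left them, time stands still between calls to the robot, and variables do not carry over. Pictures are saved under pics/ and viewed, about 8 in all and at most 12, crops included, and the job is handed in when it is done.

Besides the shell and the picture viewer there is one more tool, called by a JSON object that holds its "method" and its "body". send_rows: Moves the arm, as the interface text tells. Its arguments: {"type":"object","properties":{"series":{"type":"array"},"gripper":{"type":"number"}},"required":["series"]}

```bash
mkdir -p pics; cat > h.py <<'E'
from plant import manip
import numpy as np, cv2
def cloud(c):
    D=c["range_z"];H,W=D.shape
    f=H/2/np.tan(np.radians(c["vertical_fov"])/2)
    u,v=np.meshgrid(np.arange(W),np.arange(H))
    P=np.stack([(u-c["cx"])/f*D,(v-c["cy"])/f*D,D],-1)
    R=np.array(c["rotation"]).reshape(3,3)
    P=P@R.T+np.array(c["xyz"]); P[D==0]=np.nan
    return P
E
python3 - <<'E'
from h import *
o=manip.observe();print(o, manip.grip_depth)
a=manip.capture("scene");b=manip.capture("side")
for n,c in(("scene",a),("side",b)):
    np.savez(n+".npz",**c);cv2.imwrite(f"pics/{n}0.png",c["color"]);print(n,c["xyz"],c["rotation"],c["vertical_fov"])
E
```

```text
{'t': 0.0, 'joint_pos': array([-0.0662086 ,  0.53719663, -0.00442007,  1.53889046,  0.00259191,
        1.06728644, -0.07120371]), 'dq': array([ 3.61970164e-04,  5.15982884e-05,  8.16730427e-04,  8.42919753e-04,
        6.33499279e-04, -7.72716459e-05,  7.96269913e-04]), 'effort': array([-4.51575825e-04, -5.83398092e+01,  1.04865700e+00, -2.59097242e+01,
        1.23920938e-02,  9.44124302e-03, -7.87308863e-06]), 'position': array([ 6.49292904e-01, -2.74968098e-05,  1.93486820e-01]), 'tool_rot': array([-3.13982242e+00,  1.32415315e-04,  1.57085345e+00]), 'wrist_force': array([-0.55456368,  0.55662965,  0.69408805]), 'moment': array([ 0.05067493,  0.06918686, -0.01139163]), 'grip_width': 0.08548117676824567} -0.0187
scene [1.68003233 0.04913189 1.12852171] [-2.29397064  0.00387973  1.60785339] 48.471520810591436
side [-0.0737797  -0.77167734  0.9751984 ] [-2.26403343 -0.01097216 -0.70504954] 55.33269384957473
```

View pics/scene0.png

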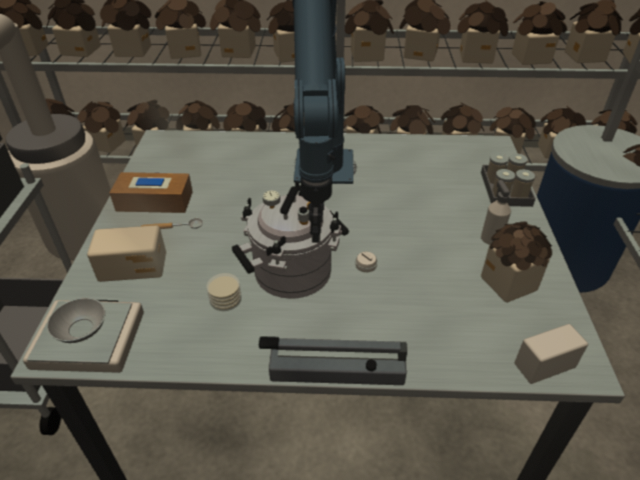

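View pics/side0.png

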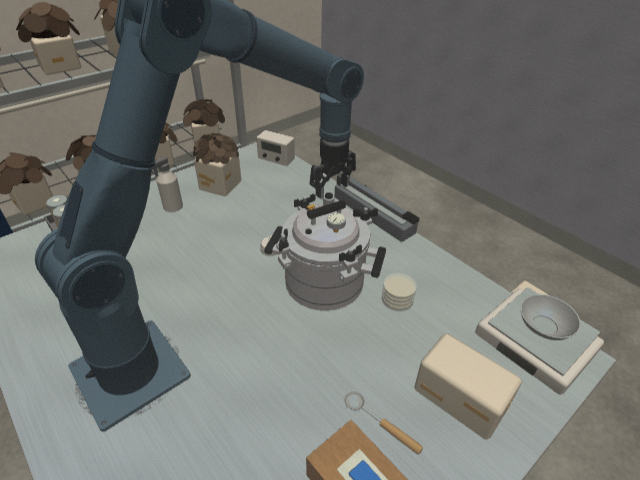

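```bash
sed -i 's/^import numpy.*/import numpy as np, cv2\nfrom scipy.spatial.transform import Rotation as Ro/; s/R=np.array.*/R=Ro.from_euler("xyz",c["rotation"]).as_matrix()/' h.py
cat >> h.py <<'E'
def topmap(Ps,Cs,x0,x1,y0,y1,zmin,zmax,s=0.0005):
    # rows: x decreasing downward; cols: y decreasing to right
    H=int((x1-x0)/s);W=int((y1-y0)/s);im=np.zeros((H,W,3),np.uint8)
    P=np.concatenate([p.reshape(-1,3) for p in Ps]);C=np.concatenate([c.reshape(-1,3) for c in Cs])
    k=(P[:,2]>zmin)&(P[:,2]<zmax)&(P[:,0]>x0)&(P[:,0]<x1)&(P[:,1]>y0)&(P[:,1]<y1)
    P=P[k];C=C[k];i=np.argsort(P[:,2])
    for p,c in zip(P[i],C[i]): cv2.circle(im,(int((y1-p[1])/s),int((x1-p[0])/s)),1,tuple(int(min(255,30+1.3*q)) for q in c),-1)
    return im
E
python3 - <<'E'
from h import *
Ps=[];Cs=[]
for n in("scene","side"):
    c=dict(np.load(n+".npz"));P=cloud(c);Ps.append(P);Cs.append(c["color"])
    print(n,np.nanmedian(P[...,2][300:330,250:260]))
    # rim fit: points z .185-.199
    q=P.reshape(-1,3);k=(q[:,2]>.190)&(q[:,2]<.2)&(abs(q[:,0]-.68)<.2)&(abs(q[:,1])<.2)
    q=q[k];print(len(q),q.min(0),q.max(0),np.median(q,0))
    # crop of image about the pot
    u=P[...,0];m=(abs(P[...,2]-.23)<.06)&(abs(u-.68)<.2)&(abs(P[...,1])<.25);ys,xs=np.where(m);print(xs.min(),xs.max(),ys.min(),ys.max())
r=[cv2.resize(Cs[0][180:300,225:375],None,fx=4,fy=4,interpolation=2),cv2.resize(Cs[1][180:310,250:400],None,fx=4,fy=4,interpolation=2)]
t=topmap(Ps,Cs,.50,.82,-.13,.25,.17,.30,.0008)
cv2.imwrite("pics/top.png",cv2.resize(t,None,fx=1.6,fy=1.6))
h=400;cv2.imwrite("pics/crops.png",np.hstack([cv2.convertScaleAbs(cv2.resize(x,(400,int(x.shape[0]*400/x.shape[1]))),alpha=1.7)[:320] for x in r]))
E
```

```text
scene -0.0005869738019095294
1173 [ 0.48027737 -0.19840785  0.19002083] [0.70056777 0.06420405 0.19996212] [ 0.62223915 -0.07761312  0.19526804]
242 341 186 258
side 0.00018978809031333643
851 [ 0.48004177 -0.19805972  0.19003694] [0.69189921 0.05578044 0.199972  ] [ 0.55431323 -0.14397952  0.19595468]
283 377 171 268
```

```bash
python3 - <<'E'
from h import *
from scipy.optimize import least_squares
Ps=[];Cs=[]
for n in("scene","side"):
    c=dict(np.load(n+".npz"));P=cloud(c);Ps.append(P);Cs.append(c["color"])
P=np.concatenate([p.reshape(-1,3) for p in Ps])
k=(P[:,2]>.02)&(P[:,2]<.15)&(np.hypot(P[:,0]-.575,P[:,1]+.08)<.15);q=P[k]
f=lambda v,q=q:np.hypot(q[:,0]-v[0],q[:,1]-v[1])-.115
r=least_squares(f,[.575,-.08],loss="soft_l1",f_scale=.002);print(r.x,np.median(abs(r.fun)),len(q))
x,y=r.x
t=topmap(Ps,Cs,x-.17,x+.17,y-.2,y+.2,.17,.29,.0005)
cv2.circle(t,(400,340),248,(0,255,255),1)
cv2.imwrite("pics/top.png",cv2.resize(t,(800,680))[40:640])
cv2.imwrite("pics/crops.png",np.hstack([cv2.convertScaleAbs(cv2.resize(a,(400,400),interpolation=2),alpha=1.7) for a in (Cs[0][175:295,235:355],Cs[1][170:290,265:385])]))
E
```

```text
[ 0.56057174 -0.0760081 ] 0.002620601468201804 5816
```

View pics/top.png

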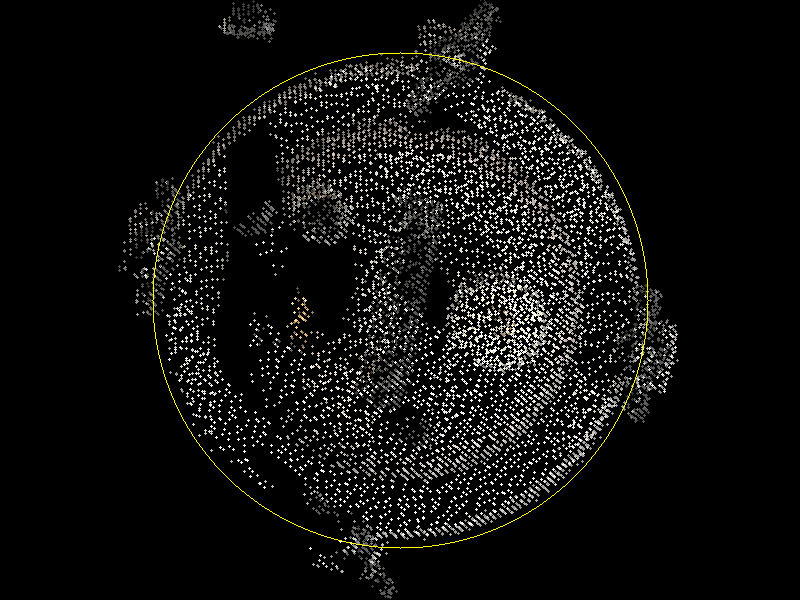

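View pics/crops.png

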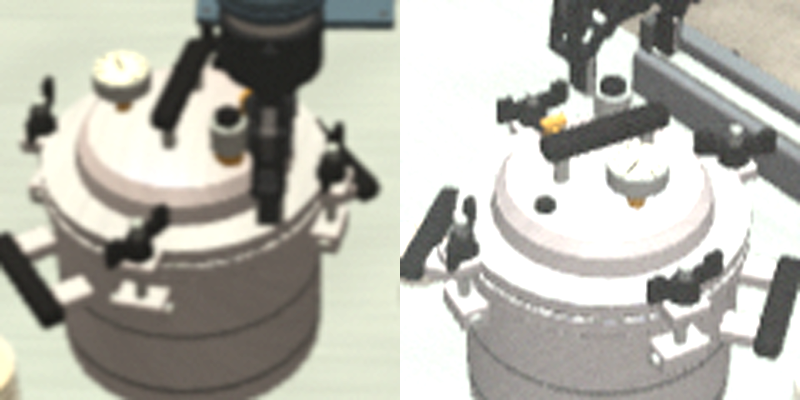

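The top map shows the pot at about (0.561, -0.076). The handle points at the ±x nuts, so A is at about (0.585, 0.05) and C, on the gauge side, at about (0.535, -0.202). I'll raise the arm and look with the wrist camera.

{"method": "send_rows", "body": {"series": [[0,0,-0.6,0,0,0],[0,0,-1,0,0,0],[-0.8,-0.6,-1,0,0,0],[-0.8,-0.8,-1,0,0,0],[-0.8,-0.8,-0.6,0,0,0]]}}

```text
t: 0.72
position: [0.5951, -0.0607, 0.3019]
tool_rot: [3.139, 0.0, 1.571]
wrist_force: [-0.6, 0.3, 0.4]
grip_width: 0.085
```

{"method": "send_rows", "body": {"series": [[-0.6,-0.8,0,0,0,0],[0,-0.6,0,0,0,0],[0,0,0,0,0,0]], "gripper": 0}}

```text
t: 1.1
position: [0.5597, -0.0753, 0.3006]
tool_rot: [3.14, 0.0, 1.57]
wrist_force: [0.1, -0.0, 0.8]
grip_width: 0.0324
```

```bash
python3 - <<'E'
from h import *
o=manip.observe();c=manip.capture("wrist");s=manip.capture("side");sc=manip.capture("scene")
np.savez("w1.npz",pos=o["position"],rot=o["tool_rot"],**c);np.savez("side1.npz",**s);np.savez("scene1.npz",**sc)
print(o["t"],o["position"],o["tool_rot"],o["grip_width"],c["T_tool_cam"],c["vertical_fov"],c["cx"],c["cy"])
cv2.imwrite("pics/w1.png",cv2.convertScaleAbs(c["color"],alpha=1.5))
E
```

```text
1.1 [ 0.55968939 -0.0752728   0.30059129] [3.14036548e+00 6.08757246e-05 1.57023900e+00] 0.032364701370307815 [[-5.18548181e-04 -9.47000358e-01 -3.21232087e-01  8.24918773e-02]
 [ 9.99999791e-01 -3.66621216e-04 -5.33438771e-04  8.47000328e-04]
 [ 3.87396208e-04 -3.21232296e-01  9.47000349e-01 -1.79446789e-01]
 [ 0.00000000e+00  0.00000000e+00  0.00000000e+00  1.00000000e+00]] 65.70646984690485 318.2794833911518 236.24886911802747
```

View pics/w1.png

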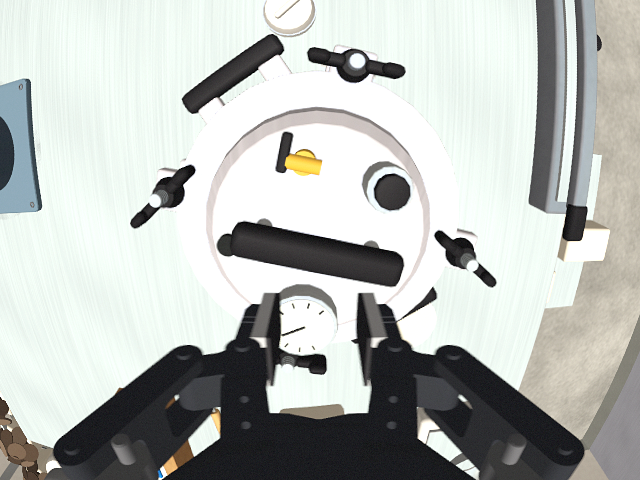

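```bash
cat >> h.py <<'E'
def wray(w,uv,z):
    f=240/np.tan(np.radians(float(w["vertical_fov"]))/2)
    d=np.array(uv,float)-[float(w["cx"]),float(w["cy"])];r=np.linalg.norm(d);th=r/f
    v=np.array([*(d/r*np.sin(th)),np.cos(th)]);T=w["T_tool_cam"]
    R=Ro.from_euler("xyz",w["rot"]).as_matrix();v=R@T[:3,:3]@v;p=R@T[:3,3]+w["pos"]
    return (p+v*(z-p[2])/v[2]).round(4)
E
python3 - <<'E'
from h import *
w=np.load("w1.npz")
for n,uv,z in [("A bolt",(357,60),.228),("B bolt",(160,200),.228),("D bolt",(472,265),.228),("C bolt",(290,360),.228),
 ("A L",(312,53),.220),("A R",(403,72),.220),("A hub",(354,68),.214),("C R",(326,365),.22),("B a",(192,168),.215),("B b",(134,224),.215),("D a",(437,234),.215),("D b",(493,283),.215),("reg",(392,191),.274)]:
    print(n,wray(w,uv,z))
im=cv2.convertScaleAbs(w["color"],alpha=1.3)
a=cv2.resize(im[25:105,285:430],None,fx=4,fy=4,interpolation=2);b=cv2.resize(im[320:400,245:390],None,fx=4,fy=4,interpolation=2)
cv2.imwrite("pics/w1c.png",cv2.resize(np.vstack([a,b]),None,fx=.93,fy=.93))
E
```

```text
A bolt [0.5863 0.045  0.228 ]
B bolt [ 0.4435 -0.0498  0.228 ]
D bolt [ 0.6809 -0.1022  0.228 ]
C bolt [ 0.5365 -0.1886  0.228 ]
A L [0.5564 0.0508 0.22  ]
A R [0.6193 0.0392 0.22  ]
A hub [0.5856 0.0412 0.214 ]
C R [ 0.5671 -0.2003  0.22  ]
B a [ 0.4666 -0.029   0.215 ]
B b [ 0.4109 -0.072   0.215 ]
D a [ 0.6529 -0.081   0.215 ]
D b [ 0.7105 -0.1253  0.215 ]
reg [ 0.6027 -0.0354  0.274 ]
```

View pics/w1c.png

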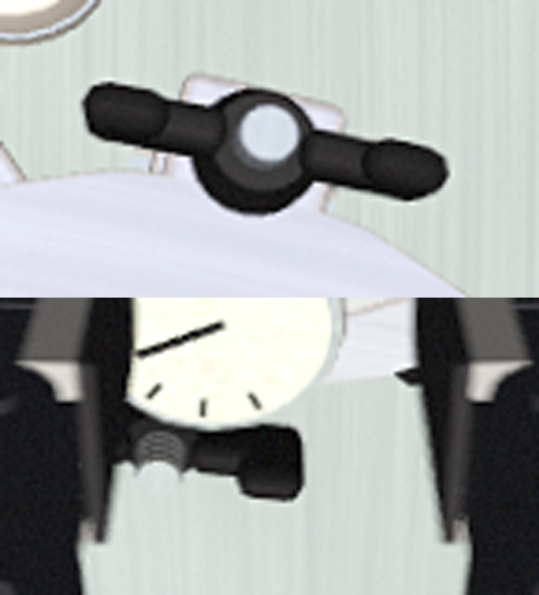

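The crop shows A's wings nearly tangential. A is at about (0.588, 0.045) with its wing line at -10°. C is at about (0.535, -0.198). I'll check nut heights from depth while moving to A's outboard side.

{"method": "send_rows", "body": {"series": [[1,0.4,0,0,0,0],[1,0.4,0,0,0,0],[1,0.4,0,0,0,0],[1,0.4,0,0,0,0],[1,0.4,0,0,0,0]], "gripper": 0}}

```text
t: 1.88
position: [0.6108, 0.0514, 0.2992]
tool_rot: [-3.141, -0.0, 1.572]
wrist_force: [-0.3, -0.7, 0.0]
grip_width: -0.0001
```

{"method": "send_rows", "body": {"series": [[0.7,0.1,0,0,0,0],[0,0,0,0,0,0],[0,0,0,0,0,0]]}}

```text
t: 2.25
position: [0.6124, 0.0661, 0.2994]
tool_rot: [-3.141, 0.001, 1.57]
wrist_force: [-0.2, -0.4, 0.1]
grip_width: 0.0003
```

```bash
cat >> h.py <<'E'
def wcloud(w):
    D=w["range_z"];f=240/np.tan(np.radians(float(w["vertical_fov"]))/2)
    u,v=np.meshgrid(np.arange(640)-float(w["cx"]),np.arange(480)-float(w["cy"]));r=np.hypot(u,v)+1e-9;k=np.tan(r/f)/r*D
    P=np.stack([u*k,v*k,D],-1);T=w["T_tool_cam"];R=Ro.from_euler("xyz",w["rot"]).as_matrix()
    P=(P@T[:3,:3].T+T[:3,3])@R.T+w["pos"];P[D==0]=np.nan;return P
def getw(fn):
    o=manip.observe();c=manip.capture("wrist");np.savez(fn,pos=o["position"],rot=o["tool_rot"],**c);return o,np.load(fn)
N={"A":(.588,.045),"B":(.4420,-.0495),"C":(.535,-.198),"D":(.6825,-.1025)}
def heights(P,col,keys="ABCD"):
    for n in keys:
        c=N[n];m=(abs(np.hypot(P[...,0]-c[0],P[...,1]-c[1])-.024)<.010)&(P[...,2]>.205)&(P[...,2]<.245)&(col.max(-1)<60)
        z=P[...,2][m]
        if len(z)>20: print(n,len(z),np.percentile(z,[50,75,90,97]).round(4))
E
python3 - <<'E'
from h import *
o,w=getw("w2.npz");print(o["position"],o["grip_width"])
for fn in("w1.npz","w2.npz"): 
    w=np.load(fn);P=wcloud(w);print(fn,"rim",np.nanmedian(P[...,2][abs(np.hypot(P[...,0]-.562,P[...,1]+.076)-.105)<.006]));heights(P,w["color"])
for n in("scene1","side1"):
    c=dict(np.load(n+".npz"));print(n);heights(cloud(c),c["color"])
E
```

```text
[0.61239442 0.06607874 0.29937841] 0.00026825619717602174
w1.npz rim 0.19604779553314716
A 792 [0.2266 0.2281 0.2289 0.2296]
B 598 [0.2233 0.2253 0.226  0.2267]
C 358 [0.2217 0.2275 0.2287 0.2292]
D 453 [0.224  0.2253 0.226  0.2265]
w2.npz rim 0.19611379155984476
A 863 [0.2219 0.2278 0.2289 0.2294]
B 387 [0.2222 0.2249 0.2258 0.2266]
scene1
A 50 [0.222  0.2266 0.2295 0.2311]
B 48 [0.218  0.2221 0.2246 0.2261]
C 50 [0.2215 0.2255 0.2272 0.2282]
D 82 [0.2164 0.2219 0.2241 0.2262]
side1
A 69 [0.2173 0.222  0.2263 0.2281]
B 43 [0.22   0.224  0.2254 0.226 ]
C 85 [0.2174 0.2237 0.2266 0.2292]
D 87 [0.2161 0.2208 0.2243 0.2264]
```

Depth puts A about 2.9 mm above snug, roughly 4.6 rad, and C about 2.7 mm, roughly 4.2 rad. Next is descending outboard of A and the first short stroke.

{"method": "send_rows", "body": {"series": [[0,0,1,0,0,0],[0,0,1,0,0,0],[0,0,1,0,0,0],[0,0,0.4,0,0,0],[0,0,0,0,0,0]]}}

```text
t: 2.92
position: [0.6123, 0.0668, 0.2143]
tool_rot: [-3.141, 0.0, 1.57]
wrist_force: [0.0, -0.2, 0.4]
grip_width: -0.0002
```

{"method": "send_rows", "body": {"series": [[-0.22,0.08,0,0,0,0],[-0.22,0.08,0,0,0,0],[-0.22,0.02,0,0,0,0],[-0.22,0.01,0,0,0,0],[-0.22,0,0,0,0,0]]}}

```text
t: 3.55
position: [0.6172, 0.0396, 0.2145]
tool_rot: [3.142, 0.0, 1.571]
wrist_force: [-0.5, -1.1, 0.4]
grip_width: 0.0
```

```bash
python3 - <<'E'
from h import *
o,w=getw("w3.npz");print(o["position"],o["wrist_force"])
cv2.imwrite("pics/w3.png",cv2.convertScaleAbs(w["color"],alpha=1.6))
P=wcloud(w);heights(P,w["color"])
E
```

```text
[0.61724602 0.03955592 0.21446954] [-0.47988973 -1.08061806  0.35723942]
A 1890 [0.2231 0.2278 0.2288 0.2294]
B 526 [0.2223 0.2249 0.2259 0.2264]
```

View pics/w3.png

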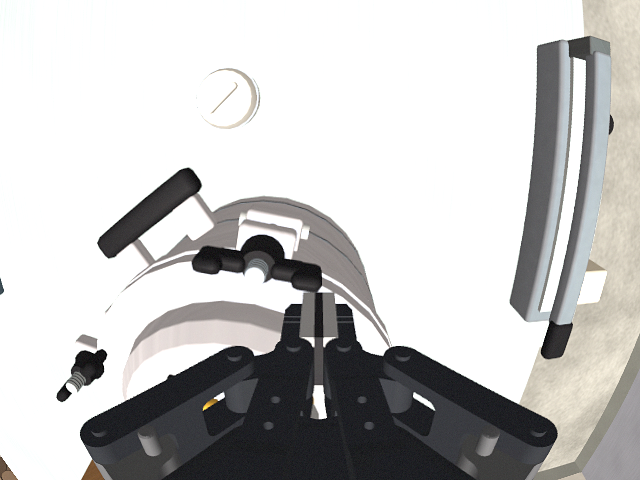

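```bash
cat >> h.py <<'E'
def wing(P,col,n):
    c=N[n];r=np.hypot(P[...,0]-c[0],P[...,1]-c[1]);m=(r<.037)&(r>.012)&(P[...,2]>.216)&(P[...,2]<.233)&(col.max(-1)<60)
    q=P[m][:,:2]-c
    a=np.angle(np.mean((q[:,0]+1j*q[:,1])**2/np.hypot(*q.T)**2))/2
    return len(q),np.degrees(a).round(1)
E
python3 - <<'E'
from h import *
for f in("w1.npz","w2.npz","w3.npz"):
    w=np.load(f);P=wcloud(w);print(f,[(n,wing(P,w["color"],n)) for n in "ABCD"])
w=np.load("w3.npz");P=wcloud(w)
for uv in[(318,278),(205,258),(262,262),(318,291),(318,296),(305,310),(318,320),(258,270)]: print(uv,P[uv[1],uv[0]].round(4))
E
```

```text
w1.npz [('A', (823, np.float64(-10.3))), ('B', (547, np.float64(39.2))), ('C', (304, np.float64(1.8))), ('D', (489, np.float64(-37.4)))]
w2.npz [('A', (763, np.float64(-10.1))), ('B', (301, np.float64(40.3))), ('C', (0, np.float64(nan))), ('D', (0, np.float64(nan)))]
w3.npz [('A', (1697, np.float64(-10.0))), ('B', (398, np.float64(40.5))), ('C', (0, np.float64(nan))), ('D', (0, np.float64(nan)))]
(318, 278) [0.6178 0.0428 0.2253]
(205, 258) [0.5612 0.0538 0.2267]
(262, 262) [0.5893 0.0494 0.2204]
(318, 291) [0.6178 0.0205 0.1961]
(318, 296) [0.6179 0.0501 0.2583]
(305, 310) [0.6129 0.0505 0.2705]
(318, 320) [0.6179 0.0505 0.2779]
(258, 270) [0.5883 0.0481 0.2277]
  return _methods._mean(a, axis=axis, dtype=dtype,
  ret = ret.dtype.type(ret / rcount)
```

```bash
python3 - <<'E'
from h import *
s=manip.capture("side");sc=manip.capture("scene");np.savez("side3.npz",**s);np.savez("scene3.npz",**sc)
for c in(s,sc):
    P=cloud(c);m=(abs(P[...,0]-.617)<.02)&(abs(P[...,1]-.0396)<.02)&(P[...,2]>.19)
    q=P[m];print(np.histogram(q[:,2],np.arange(.19,.34,.01)));print(np.c_[q[q[:,2].argsort()][::15]][:12].round(3))
cv2.imwrite("pics/s3.png",np.hstack([cv2.convertScaleAbs(cv2.resize(x,(400,400),interpolation=2),alpha=1.7) for x in (sc["color"][160:260,270:370],s["color"][150:250,270:370])]))
E
```

```text
(array([ 2,  6, 20, 21,  0,  0, 15, 28, 29, 29, 25, 48, 32, 40, 42]), array([0.19, 0.2 , 0.21, 0.22, 0.23, 0.24, 0.25, 0.26, 0.27, 0.28, 0.29,
       0.3 , 0.31, 0.32, 0.33, 0.34]))
[[0.605 0.046 0.193]
 [0.612 0.041 0.214]
 [0.599 0.043 0.222]
 [0.609 0.042 0.228]
 [0.609 0.042 0.259]
 [0.612 0.029 0.264]
 [0.609 0.029 0.269]
 [0.614 0.026 0.275]
 [0.611 0.032 0.28 ]
 [0.602 0.03  0.284]
 [0.625 0.031 0.291]
 [0.607 0.027 0.297]]
(array([50,  3, 18, 18,  1,  0, 14, 27, 21,  7,  0,  0, 15, 21, 14]), array([0.19, 0.2 , 0.21, 0.22, 0.23, 0.24, 0.25, 0.26, 0.27, 0.28, 0.29,
       0.3 , 0.31, 0.32, 0.33, 0.34]))
[[0.598 0.024 0.19 ]
 [0.605 0.059 0.193]
 [0.624 0.025 0.195]
 [0.601 0.051 0.197]
 [0.615 0.046 0.213]
 [0.616 0.04  0.223]
 [0.622 0.05  0.252]
 [0.62  0.05  0.261]
 [0.632 0.045 0.267]
 [0.628 0.042 0.274]
 [0.628 0.04  0.28 ]
 [0.631 0.032 0.318]]
```

View pics/s3.png

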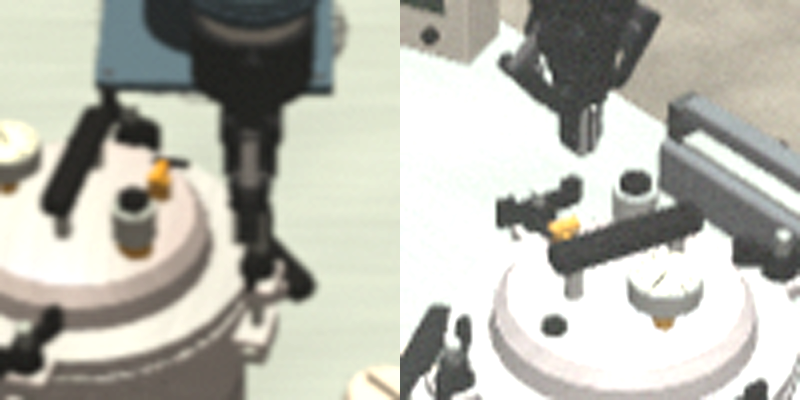

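The fingers visibly end at about z 0.252, although the reported TCP is at 0.2145, and the nut did not move. So the real tip is about 38 mm behind the reported TCP. I'll measure the gripper's profile before going lower.

```bash
python3 - <<'E'
from h import *
for f in("w1.npz","w2.npz","w3.npz"):
    w=np.load(f);P=wcloud(w)-w["pos"]
    R=Ro.from_euler("xyz",w["rot"]).as_matrix();
    T=P@R  # tool coords
    D=w["range_z"]; print(f,"min range",D[D>0].min())
    m=(D>0)&(T[...,2]<-.01)&(abs(T[...,0])<.06)&(abs(T[...,1])<.14)&(np.arange(480)[:,None]>230)
    q=T[m]
    q=q[q[:,2]<-.03] if f!="w1.npz" else q[q[:,2]<-.03]
    for lo in np.arange(0,.13,.01):
        k=(abs(q[:,1])>=lo)&(abs(q[:,1])<lo+.01)
        if k.sum()>5: print(round(lo,2),k.sum(),"max z",np.percentile(q[k,2],98).round(4),"x",np.percentile(q[k,0],[2,98]).round(3))
E
```

```text
w1.npz min range 0.058133725
0.0 5905 max z -0.1107 x [0.01 0.02]
0.01 12077 max z -0.0449 x [-0.007  0.02 ]
0.02 7761 max z -0.0471 x [0.007 0.018]
0.03 4763 max z -0.0805 x [-0.011  0.012]
0.04 13345 max z -0.0882 x [-0.011  0.013]
0.05 7843 max z -0.0981 x [0.004 0.014]
0.06 1512 max z -0.1187 x [0.006 0.014]
w2.npz min range 0.05750255
0.0 13502 max z -0.0467 x [-0.007  0.02 ]
0.01 9660 max z -0.0532 x [0.006 0.02 ]
0.02 7620 max z -0.0834 x [-0.008  0.013]
0.03 9836 max z -0.0887 x [-0.009  0.013]
0.04 8151 max z -0.101 x [0.    0.013]
0.05 4463 max z -0.112 x [0.    0.014]
0.06 160 max z -0.1201 x [0.01  0.013]
w3.npz min range 0.057782743
0.0 13476 max z -0.0468 x [-0.007  0.02 ]
0.01 9672 max z -0.0535 x [0.006 0.02 ]
0.02 7616 max z -0.0834 x [-0.008  0.013]
0.03 9820 max z -0.0888 x [-0.009  0.013]
0.04 8150 max z -0.1008 x [0.    0.013]
0.05 4503 max z -0.1112 x [-0.001  0.014]
0.06 165 max z -0.1199 x [0.007 0.013]
0.07 21 max z -0.0364 x [-0.043 -0.041]
```

Three cameras agree: the fingertips end about 40 mm behind the reported TCP. So I aim for reported z of about 0.174, which puts the true tip at about 0.214. Backing off outboard, lowering 40 mm and repeating the stroke.

{"method": "send_rows", "body": {"series": [[0.6,-0.1,0,0,0,0],[0.5,-0.1,0,0,0,0],[0,0,0.8,0,0,0],[0,0,0.8,0,0,0],[0,0,0,0,0,0]]}}

```text
t: 4.32
position: [0.6107, 0.0688, 0.173]
tool_rot: [-3.138, 0.0, 1.573]
wrist_force: [-0.3, 0.3, 0.2]
grip_width: -0.0
```

{"method": "send_rows", "body": {"series": [[-0.22,0.08,0,0,0,0],[-0.22,0.08,0,0,0,0],[-0.22,0.02,0,0,0,0],[-0.22,0.01,0,0,0,0]]}}

```text
t: 4.82
position: [0.6172, 0.0454, 0.1747]
tool_rot: [3.141, -0.001, 1.571]
wrist_force: [-0.2, 1.6, -1.1]
grip_width: -0.0003
```

```bash
python3 - <<'E'
from h import *
o,w=getw("w4.npz");print(o["position"],o["wrist_force"])
P=wcloud(w);heights(P,w["color"],"A");print(wing(P,w["color"],"A"))
P=cloud(manip.capture("side"));m=(abs(P[...,0]-.617)<.02)&(abs(P[...,1]-.045)<.02)&(P[...,2]>.19);print(np.histogram(P[m][:,2],np.arange(.19,.3,.01))[0])
cv2.imwrite("pics/w4.png",cv2.convertScaleAbs(w["color"][200:480],alpha=1.6))
E
```

```text
[0.61722823 0.04540096 0.17472482] [-0.2031153   1.5535068  -1.08145229]
A 2659 [0.2245 0.2287 0.2372 0.2421]
(2063, np.float64(-26.2))
[ 2  6 20 41 31 29 21 46 30 39]
```

View pics/w4.png

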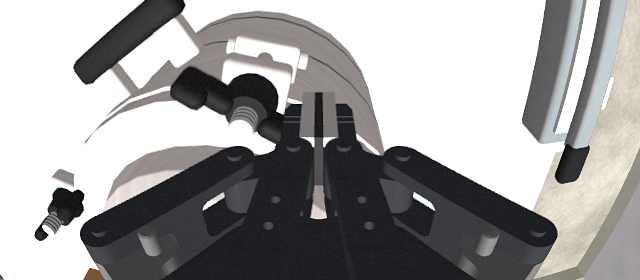

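The nut is now turning with about 1.6 N on the finger. I'll finish this stroke, lift, and cross over to the other wing.

{"method": "send_rows", "body": {"series": [[-0.2,0,0,0,0,0],[-0.2,-0.02,0,0,0,0],[-0.2,-0.02,0,0,0,0],[0.1,0.05,0,0,0,0],[0,0,-0.6,0,0,0]]}}

```text
t: 5.55
position: [0.6162, 0.033, 0.1888]
tool_rot: [-3.139, 0.0, 1.571]
wrist_force: [-0.8, 0.2, 0.9]
grip_width: -0.0002
```

{"method": "send_rows", "body": {"series": [[0,0,-0.8,0,0,0],[0.2,-0.8,0,0,0,0],[0.24,-0.8,0,0,0,0],[0.25,-0.8,0,0,0,0],[0,0,0,0,0,0]]}}

```text
t: 6.18
position: [0.5567, 0.0509, 0.2105]
tool_rot: [3.141, -0.0, 1.572]
wrist_force: [0.1, -0.3, 0.2]
grip_width: 0.0003
```

```bash
python3 - <<'E'
from h import *
o,w=getw("w5.npz");print(o["position"],o["wrist_force"])
P=wcloud(w);heights(P,w["color"],"A");print(wing(P,w["color"],"A"))
for n in ("side","scene"):
    c=manip.capture(n);print(n,wing(cloud(c),c["color"],"A"))
E
```

```text
[0.55670198 0.05093717 0.21051915] [ 0.07056954 -0.26060384  0.24287456]
A 1252 [0.2266 0.2278 0.2284 0.2289]
(1382, np.float64(-61.6))
side (41, np.float64(-59.6))
scene (50, np.float64(-62.0))
```

Wing A is now at -61°/119°, and its height dropped by about 0.5 mm as expected. Descending behind the other wing and making the long stroke.

{"method": "send_rows", "body": {"series": [[0,0,0.8,0,0,0],[0,0,0.66,0,0,0],[0.3,0.12,0,0,0,0],[0.34,0.25,0,0,0,0],[0.25,0.35,0,0,0,0]]}}

```text
t: 6.95
position: [0.5758, 0.0736, 0.1734]
tool_rot: [3.141, -0.0, 1.572]
wrist_force: [-0.9, -0.8, 0.2]
grip_width: -0.0001
```

{"method": "send_rows", "body": {"series": [[0.11,0.42,0,0,0,0],[-0.04,0.43,0,0,0,0],[-0.18,0.39,0,0,0,0],[-0.3,0.3,0,0,0,0],[-0.39,0.18,0,0,0,0]]}}

```text
t: 7.58
position: [0.6189, 0.0519, 0.1729]
tool_rot: [3.141, -0.0, 1.571]
wrist_force: [-0.8, 1.0, 0.5]
grip_width: 0.0
```

```bash
python3 - <<'E'
from h import *
o,w=getw("w6.npz");print(o["position"],o["wrist_force"])
P=wcloud(w);heights(P,w["color"],"A");print(wing(P,w["color"],"A"))
for n in ("side","scene"):
    c=manip.capture(n);print(n,wing(cloud(c),c["color"],"A"))
E
```

```text
[0.61886864 0.05186926 0.17290429] [-0.84302648  1.02689912  0.50758882]
A 2152 [0.2217 0.2264 0.2337 0.2394]
(1769, np.float64(-10.1))
side (60, np.float64(-13.8))
scene (18, np.float64(-17.3))
```

{"method": "send_rows", "body": {"series": [[-0.2,0,0,0,0,0],[-0.2,0,0,0,0,0],[-0.2,-0.02,0,0,0,0],[0.1,0.05,0,0,0,0],[0,0,-0.6,0,0,0]]}}

```text
t: 8.35
position: [0.618, 0.04, 0.1873]
tool_rot: [-3.139, 0.0, 1.571]
wrist_force: [0.7, -0.2, -0.6]
grip_width: 0.0001
```

{"method": "send_rows", "body": {"series": [[0,0,-0.9,0,0,0],[0.15,-0.8,0,0,0,0],[0.15,-0.8,0,0,0,0],[0.15,-0.8,0,0,0,0],[0,0,0,0,0,0]]}}

```text
t: 8.98
position: [0.5585, 0.0517, 0.2116]
tool_rot: [3.141, -0.0, 1.572]
wrist_force: [0.1, -0.0, 0.5]
grip_width: 0.0001
```

```bash
python3 - <<'E'
from h import *
o,w=getw("w7.npz");print(o["position"],o["wrist_force"])
P=wcloud(w);heights(P,w["color"],"AB");print(wing(P,w["color"],"A"))
for n in ("side","scene"):
    c=manip.capture(n);print(n,wing(cloud(c),c["color"],"A"))
E
```

```text
[0.55851479 0.05169221 0.21155247] [ 0.09005788 -0.03684142  0.45753538]
A 1349 [0.2237 0.2258 0.2264 0.2269]
B 21 [0.2073 0.2082 0.2092 0.2095]
(1327, np.float64(-49.1))
side (34, np.float64(-48.8))
scene (42, np.float64(-48.0))
```

Turned 219° so far, and the height says 10–60° remain. I'll reposition behind the next wing and go in small steps.

{"method": "send_rows", "body": {"series": [[-0.16,-0.12,0,0,0,0],[0,0,0.75,0,0,0],[0,0,0.75,0,0,0],[0,0,0,0,0,0]]}}

```text
t: 9.62
position: [0.555, 0.0466, 0.1716]
tool_rot: [-3.139, 0.001, 1.57]
wrist_force: [-0.3, -0.2, 0.2]
grip_width: 0.0003
```

{"method": "send_rows", "body": {"series": [[0.11,0.12,0,0,0,0],[0.06,0.06,0,0,0,0],[0,0,0,0,0,0]]}}

```text
t: 10.0
position: [0.5608, 0.0515, 0.1733]
tool_rot: [3.141, 0.0, 1.571]
wrist_force: [-0.5, -0.3, 0.0]
grip_width: -0.0001
```

{"method": "send_rows", "body": {"series": [[0.06,0.06,0,0,0,0],[0,0,0,0,0,0]]}}

```text
t: 10.25
position: [0.5623, 0.0531, 0.1731]
tool_rot: [3.141, -0.0, 1.571]
wrist_force: [-1.1, -0.9, -0.4]
grip_width: 0.0002
```

{"method": "send_rows", "body": {"series": [[0.1,0.05,0,0,0,0],[0,0,0,0,0,0]]}}

```text
t: 10.5
position: [0.5635, 0.0559, 0.173]
tool_rot: [3.141, -0.0, 1.571]
wrist_force: [-0.2, -0.5, -0.4]
grip_width: 0.0002
```

{"method": "send_rows", "body": {"series": [[0.1,0.06,0,0,0,0],[0,0,0,0,0,0]]}}

```text
t: 10.75
position: [0.5649, 0.0585, 0.1729]
tool_rot: [3.141, -0.0, 1.571]
wrist_force: [-0.8, -1.1, -0.8]
grip_width: -0.0006
```

{"method": "send_rows", "body": {"series": [[0.09,0.08,0,0,0,0],[0,0,0,0,0,0]]}}

```text
t: 11.0
position: [0.5669, 0.0607, 0.1729]
tool_rot: [3.141, -0.0, 1.571]
wrist_force: [-1.1, 0.6, -0.0]
grip_width: 0.0001
```

{"method": "send_rows", "body": {"series": [[0.09,0.09,0,0,0,0],[0,0,0,0,0,0]]}}

```text
t: 11.25
position: [0.5688, 0.0627, 0.1727]
tool_rot: [-3.141, 0.0, 1.571]
wrist_force: [-1.0, 0.1, -0.4]
grip_width: -0.0
```

{"method": "send_rows", "body": {"series": [[0.07,0.1,0,0,0,0],[0,0,0,0,0,0]]}}

```text
t: 11.5
position: [0.5704, 0.064, 0.1725]
tool_rot: [-3.139, 0.001, 1.571]
wrist_force: [-5.3, -0.7, 0.9]
grip_width: -0.0002
```

{"method": "send_rows", "body": {"series": [[0.03,0.08,0,0,0,0],[0,0,0,0,0,0]]}}

```text
t: 11.75
position: [0.5707, 0.0643, 0.1722]
tool_rot: [-3.136, 0.001, 1.57]
wrist_force: [-9.4, -2.9, 4.4]
grip_width: -0.0
```

```bash
python3 - <<'E'
from h import *
o,w=getw("w8.npz");print(o["position"],o["wrist_force"])
for n in ("side","scene"):
    c=manip.capture(n);print(n,wing(cloud(c),c["color"],"A"))
E
```

```text
[0.57070981 0.06430667 0.17216847] [-9.39593965 -2.8915732   4.36141369]
side (35, np.float64(-45.7))
scene (70, np.float64(89.6))
```

The finger stalled at 9.4 N normal to the flank. I'll back off, lift and check angle and height.

{"method": "send_rows", "body": {"series": [[-0.08,-0.16,0,0,0,0],[0,-0.16,0,0,0,0],[0,0,-0.8,0,0,0],[0,0,-0.7,0,0,0],[0,0,0,0,0,0]]}}

```text
t: 12.52
position: [0.5671, 0.0634, 0.2122]
tool_rot: [3.138, -0.001, 1.571]
wrist_force: [-1.0, -0.0, 0.1]
grip_width: -0.0
```

```bash
python3 - <<'E'
from h import *
o,w=getw("w9.npz");print(o["position"],o["wrist_force"])
P=wcloud(w);heights(P,w["color"],"A");print(wing(P,w["color"],"A"))
for n in ("side","scene"):
    c=manip.capture(n);print(n,wing(cloud(c),c["color"],"A"))
E
```

```text
[0.56705369 0.06339051 0.2121785 ] [-0.97547943 -0.02952016  0.06166847]
A 829 [0.2224 0.225  0.2258 0.2264]
(674, np.float64(85.1))
side (21, np.float64(78.2))
scene (39, np.float64(78.6))
```

Height is 0.2258, matching snug nut B (0.2259), and the total turned is about 270°. One confirming push farther out on the wing, so the finger cannot be stopped by the hub.

{"method": "send_rows", "body": {"series": [[0.46,0,0,0,0,0],[0,0,0.76,0,0,0],[0,0,0.76,0,0,0],[0,0.16,0,0,0,0],[0,0,0,0,0,0]]}}

```text
t: 13.3
position: [0.5702, 0.0751, 0.1729]
tool_rot: [3.141, -0.0, 1.571]
wrist_force: [-1.1, -0.6, -0.8]
grip_width: 0.0001
```

{"method": "send_rows", "body": {"series": [[0,0.1,0,0,0,0],[0,0,0,0,0,0]]}}

```text
t: 13.55
position: [0.5723, 0.0747, 0.1729]
tool_rot: [3.141, -0.0, 1.571]
wrist_force: [0.1, 0.4, 1.1]
grip_width: 0.0001
```

{"method": "send_rows", "body": {"series": [[0,0.08,0,0,0,0],[0,0,0,0,0,0]]}}

```text
t: 13.8
position: [0.5729, 0.0748, 0.1724]
tool_rot: [-3.139, -0.0, 1.571]
wrist_force: [-4.2, 0.4, 4.5]
grip_width: 0.0001
```

{"method": "send_rows", "body": {"series": [[0,0.06,0,0,0,0],[0,0,0,0,0,0]]}}

```text
t: 14.05
position: [0.5732, 0.0748, 0.1723]
tool_rot: [-3.137, 0.0, 1.571]
wrist_force: [-8.5, 0.3, 5.9]
grip_width: -0.0001
```

A is confirmed at its stop, resisting 8.5 N far out on the wing. Backing off, lifting and crossing to C.

{"method": "send_rows", "body": {"series": [[0.1,-0.3,0,0,0,0],[0,0,-1,0,0,0],[0,0,-1,0,0,0],[0,0,-1,0,0,0],[0,0,-1,0,0,0]]}}

```text
t: 14.68
position: [0.5683, 0.077, 0.2734]
tool_rot: [3.14, -0.0, 1.571]
wrist_force: [0.2, 0.4, -0.3]
grip_width: 0.0
```

{"method": "send_rows", "body": {"series": [[-1,-0.1,0,0,0,0],[-1,-0.1,0,0,0,0],[-1,-0.1,0,0,0,0],[-1,-0.1,0,0,0,0],[-1,-0.1,0,0,0,0]]}}

```text
t: 15.3
position: [0.5557, -0.0489, 0.2726]
tool_rot: [3.14, 0.0, 1.571]
wrist_force: [0.7, 0.1, -0.0]
grip_width: 0.0001
```

{"method": "send_rows", "body": {"series": [[-1,-0.1,0,0,0,0],[-1,-0.1,0,0,0,0],[-1,-0.1,0,0,0,0],[-1,-0.1,0,0,0,0],[-1,-0.1,0,0,0,0]]}}

```text
t: 15.92
position: [0.5432, -0.1739, 0.2726]
tool_rot: [3.14, 0.001, 1.571]
wrist_force: [0.3, 0.3, 0.8]
grip_width: -0.0003
```

{"method": "send_rows", "body": {"series": [[-1,0,0,0,0,0],[-1,0,0,0,0,0],[-1,0,0,0,0,0],[0,0,0,0,0,0],[0,0,0,0,0,0]]}}

```text
t: 16.55
position: [0.5433, -0.2469, 0.2724]
tool_rot: [3.141, -0.001, 1.572]
wrist_force: [0.4, 1.2, 0.4]
grip_width: 0.0
```

```bash
python3 - <<'E'
from h import *
o,w=getw("w10.npz");print(o["position"],o["wrist_force"])
P=wcloud(w);heights(P,w["color"]);print([(n,wing(P,w["color"],n)) for n in "ABCD"])
# bolt of C: light points z~.228 near C
m=(abs(P[...,2]-.228)<.0012)&(np.hypot(P[...,0]-.535,P[...,1]+.198)<.012)&(w["color"].max(-1)>100);print(m.sum(),P[m].mean(0))
cv2.imwrite("pics/w10.png",cv2.convertScaleAbs(w["color"],alpha=1.5))
E
```

```text
[ 0.54332335 -0.24685235  0.27235495] [0.35251945 1.21893796 0.38878965]
C 943 [0.2269 0.2284 0.229  0.2295]
D 1056 [0.2182 0.2241 0.2253 0.226 ]
[('A', (0, np.float64(nan))), ('B', (0, np.float64(nan))), ('C', (991, np.float64(-7.1))), ('D', (758, np.float64(-37.0)))]
184 [ 0.53372591 -0.1973408   0.22794314]
  return _methods._mean(a, axis=axis, dtype=dtype,
  ret = ret.dtype.type(ret / rcount)
```

View pics/w10.png

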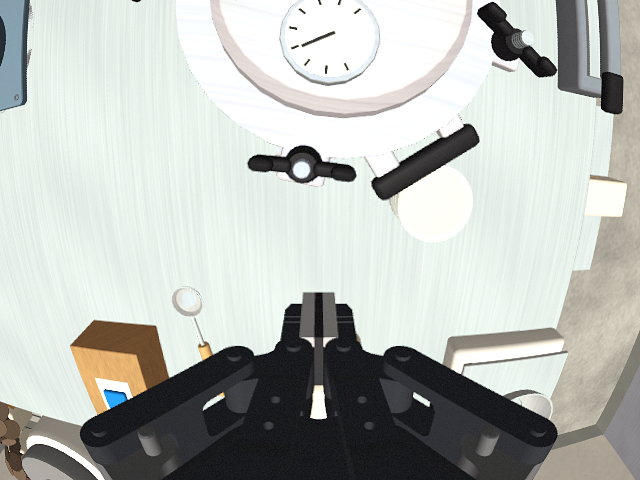

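C's bolt is at (0.534, -0.197) with its wing line at -7° and height about 3.1 mm above snug. Descending outboard of the -x wing for the first stroke.

{"method": "send_rows", "body": {"series": [[0.56,-0.65,0,0,0,0],[0.56,-0.65,0,0,0,0],[0,0,1,0,0,0],[0,0,1,0,0,0],[0,0,1,0,0,0]]}}

```text
t: 17.23
position: [0.5109, -0.2186, 0.1969]
tool_rot: [3.141, -0.0, 1.573]
wrist_force: [0.1, -0.5, 0.5]
grip_width: -0.0002
```

{"method": "send_rows", "body": {"series": [[0,0,0.95,0,0,0],[0,0,0,0,0,0]]}}

```text
t: 17.48
position: [0.5095, -0.2183, 0.1723]
tool_rot: [-3.138, -0.001, 1.573]
wrist_force: [-0.5, -0.3, -0.2]
grip_width: 0.0003
```

{"method": "send_rows", "body": {"series": [[0.35,-0.19,0,0,0,0],[0.42,-0.11,0,0,0,0],[0.43,0.04,0,0,0,0],[0.24,0.09,0,0,0,0],[-0.1,-0.05,0,0,0,0]]}}

```text
t: 18.1
position: [0.5056, -0.1852, 0.1738]
tool_rot: [3.141, -0.001, 1.573]
wrist_force: [0.7, 0.1, -0.0]
grip_width: -0.0006
```

{"method": "send_rows", "body": {"series": [[0,0,-0.8,0,0,0],[0,0,-0.7,0,0,0],[0,0,0,0,0,0]]}}

```text
t: 18.48
position: [0.506, -0.187, 0.2122]
tool_rot: [3.139, 0.001, 1.57]
wrist_force: [0.7, -0.1, -0.6]
grip_width: -0.0001
```

```bash
sed -i 's/"C":(.535,-.198)/"C":(.534,-.197)/' h.py; cat > m.py <<'E'
from h import *
import warnings;warnings.simplefilter("ignore")
o,w=getw("wl.npz");print(o["t"],o["position"].round(4),o["wrist_force"].round(1))
P=wcloud(w);heights(P,w["color"],"C");print(wing(P,w["color"],"C"))
for n in ("side","scene"):
    c=manip.capture(n);print(n,wing(cloud(c),c["color"],"C"))
E
python3 m.py
```

```text
18.475 [ 0.506  -0.187   0.2122] [ 0.7 -0.1 -0.6]
C 1198 [0.2262 0.2276 0.2283 0.2288]
(1241, np.float64(-69.9))
side (53, np.float64(-70.9))
scene (49, np.float64(-68.2))
```

{"method": "send_rows", "body": {"series": [[-0.28,0.8,0,0,0,0],[-0.28,0.8,0,0,0,0],[-0.28,0.72,0,0,0,0],[0,0,0.76,0,0,0],[0,0,0.76,0,0,0]]}}

```text
t: 19.25
position: [0.5626, -0.2074, 0.1715]
tool_rot: [-3.14, -0.0, 1.571]
wrist_force: [-0.0, 0.3, -0.4]
grip_width: 0.0002
```

{"method": "send_rows", "body": {"series": [[0,0,0,0,0,0],[-0.27,-0.18,0,0,0,0],[-0.3,-0.3,0,0,0,0],[-0.18,-0.39,0,0,0,0],[-0.04,-0.43,0,0,0,0]]}}

```text
t: 19.88
position: [0.5299, -0.2282, 0.1736]
tool_rot: [3.141, 0.001, 1.57]
wrist_force: [1.4, -1.0, 0.9]
grip_width: 0.0001
```

{"method": "send_rows", "body": {"series": [[0.11,-0.42,0,0,0,0],[0.25,-0.35,0,0,0,0],[0.35,-0.25,0,0,0,0],[0.42,-0.11,0,0,0,0],[0.2,0.01,0,0,0,0]]}}

```text
t: 20.5
position: [0.5022, -0.193, 0.1731]
tool_rot: [-3.141, -0.0, 1.572]
wrist_force: [-1.1, -1.5, 0.4]
grip_width: -0.0001
```

{"method": "send_rows", "body": {"series": [[-0.1,-0.05,0,0,0,0],[0,0,-0.8,0,0,0],[0,0,-0.7,0,0,0],[0,0,0,0,0,0]]}}

```text
t: 21.0
position: [0.5022, -0.1969, 0.2116]
tool_rot: [3.139, 0.001, 1.571]
wrist_force: [0.3, 0.4, -0.2]
grip_width: -0.0002
```

```bash
python3 m.py
```

```text
21.0 [ 0.5022 -0.1969  0.2116] [ 0.3  0.4 -0.2]
C 1473 [0.2236 0.2257 0.2265 0.2271]
(1369, np.float64(-46.7))
side (49, np.float64(-47.6))
scene (38, np.float64(-48.0))
```

C has turned about 220° with roughly 50° left. Crossing to the next wing, then small steps.

{"method": "send_rows", "body": {"series": [[0.04,0.9,0,0,0,0],[0.04,0.9,0,0,0,0],[0,0.76,0,0,0,0],[0,0,0.76,0,0,0],[0,0,0.76,0,0,0]]}}

```text
t: 21.78
position: [0.5649, -0.1942, 0.171]
tool_rot: [-3.14, -0.0, 1.571]
wrist_force: [1.2, -0.5, -0.7]
grip_width: -0.0001
```

{"method": "send_rows", "body": {"series": [[0,0,0,0,0,0],[-0.14,-0.12,0,0,0,0],[-0.14,-0.1,0,0,0,0],[0,0,0,0,0,0]]}}

```text
t: 22.28
position: [0.5599, -0.2019, 0.1732]
tool_rot: [3.141, 0.0, 1.57]
wrist_force: [-0.2, 0.1, 0.1]
grip_width: 0.0
```

{"method": "send_rows", "body": {"series": [[-0.12,-0.04,0,0,0,0],[0,0,0,0,0,0]]}}

```text
t: 22.52
position: [0.5589, -0.2047, 0.1729]
tool_rot: [3.141, 0.0, 1.571]
wrist_force: [0.2, 1.8, -0.1]
grip_width: -0.0002
```

{"method": "send_rows", "body": {"series": [[-0.12,-0.05,0,0,0,0],[0,0,0,0,0,0]]}}

```text
t: 22.78
position: [0.5574, -0.2079, 0.1727]
tool_rot: [3.142, 0.0, 1.57]
wrist_force: [1.1, 0.3, -0.5]
grip_width: 0.0002
```

{"method": "send_rows", "body": {"series": [[-0.12,-0.03,0,0,0,0],[0,0,0,0,0,0]]}}

```text
t: 23.02
position: [0.5566, -0.211, 0.1726]
tool_rot: [-3.142, 0.0, 1.57]
wrist_force: [0.7, -0.1, 0.3]
grip_width: 0.0002
```

{"method": "send_rows", "body": {"series": [[-0.12,-0.04,0,0,0,0],[0,0,0,0,0,0]]}}

```text
t: 23.28
position: [0.5556, -0.214, 0.1726]
tool_rot: [-3.141, 0.0, 1.57]
wrist_force: [1.0, -0.8, 0.4]
grip_width: 0.0
```

{"method": "send_rows", "body": {"series": [[-0.1,-0.07,0,0,0,0],[0,0,0,0,0,0]]}}

```text
t: 23.52
position: [0.5537, -0.2164, 0.1726]
tool_rot: [-3.141, 0.0, 1.57]
wrist_force: [0.5, 0.2, 0.6]
grip_width: 0.0002
```

{"method": "send_rows", "body": {"series": [[-0.08,-0.09,0,0,0,0],[0,0,0,0,0,0]]}}

```text
t: 23.78
position: [0.5515, -0.2184, 0.1727]
tool_rot: [-3.141, 0.0, 1.57]
wrist_force: [-0.2, 0.0, -0.1]
grip_width: 0.0003
```

{"method": "send_rows", "body": {"series": [[-0.08,-0.1,0,0,0,0],[0,0,0,0,0,0]]}}

```text
t: 24.02
position: [0.5492, -0.2202, 0.1727]
tool_rot: [3.141, 0.0, 1.571]
wrist_force: [0.9, 0.5, 0.3]
grip_width: -0.0003
```

{"method": "send_rows", "body": {"series": [[-0.06,-0.1,0,0,0,0],[0,0,0,0,0,0]]}}

```text
t: 24.28
position: [0.547, -0.2216, 0.1728]
tool_rot: [3.141, 0.0, 1.571]
wrist_force: [2.4, 1.0, 0.0]
grip_width: -0.0003
```

{"method": "send_rows", "body": {"series": [[-0.05,-0.1,0,0,0,0],[0,0,0,0,0,0]]}}

```text
t: 24.52
position: [0.5464, -0.222, 0.1731]
tool_rot: [3.137, -0.0, 1.572]
wrist_force: [7.9, 1.8, -3.3]
grip_width: 0.0003
```

```bash
python3 m.py
```

```text
24.525 [ 0.5464 -0.222   0.1731] [ 7.9  1.8 -3.3]
C 3609 [0.2251 0.2285 0.2371 0.2411]
(3041, np.float64(86.1))
side (77, np.float64(83.8))
scene (54, np.float64(-60.3))
```

Stall at about 8 N with about 280° turned, which matches the height estimate. One further-out confirming push, then lift and measure.

{"method": "send_rows", "body": {"series": [[-0.1,0.2,0,0,0,0],[-0.14,0,0,0,0,0],[0,-0.16,0,0,0,0],[0,-0.1,0,0,0,0],[0,0,0,0,0,0]]}}

```text
t: 25.3
position: [0.5447, -0.2294, 0.1731]
tool_rot: [3.137, 0.002, 1.571]
wrist_force: [7.1, -3.0, -4.6]
grip_width: -0.0003
```

{"method": "send_rows", "body": {"series": [[0,-0.06,0,0,0,0],[0,0,0,0,0,0]]}}

```text
t: 25.55
position: [0.5445, -0.2294, 0.1733]
tool_rot: [3.135, 0.002, 1.571]
wrist_force: [10.6, -2.3, -7.0]
grip_width: 0.0003
```

{"method": "send_rows", "body": {"series": [[0,0.3,0,0,0,0],[0,0.2,-0.5,0,0,0],[0,0,-1,0,0,0],[-0.6,0,-1,0,0,0],[-0.6,0,-1,0,0,0]]}}

```text
t: 26.18
position: [0.5535, -0.259, 0.2619]
tool_rot: [-3.141, 0.0, 1.571]
wrist_force: [0.2, 0.2, -1.4]
grip_width: -0.0
```

{"method": "send_rows", "body": {"series": [[-0.4,0,-0.8,0,0,0],[0,0,0,0,0,0],[0,0,0,0,0,0]]}}

```text
t: 26.55
position: [0.5533, -0.2679, 0.2795]
tool_rot: [-3.14, -0.001, 1.571]
wrist_force: [0.1, 0.1, -0.4]
grip_width: -0.0001
```

```bash
cat >> m.py <<'E'
heights(P,w["color"]);print([(n,wing(P,w["color"],n)) for n in "ABD"])
E
python3 m.py; python3 - <<'E'
from h import *
c=manip.capture("scene");s=manip.capture("side")
a=dict(np.load("scene.npz"))["color"];b=dict(np.load("side.npz"))["color"]
cv2.imwrite("pics/end.png",np.vstack([np.hstack([cv2.convertScaleAbs(cv2.resize(q[150:320,180:400],(400,309)),alpha=1.5) for q in(a,c["color"])]),np.hstack([cv2.convertScaleAbs(cv2.resize(q[150:320,230:450],(400,309)),alpha=1.5) for q in(b,s["color"])])])[:600])
P=cloud(c);print("scene"); heights(P,c["color"]);print([(n,wing(P,c["color"],n)) for n in "ABCD"])
E
```

```text
26.55 [ 0.5533 -0.2679  0.2795] [ 0.1  0.1 -0.4]
C 817 [0.2243 0.2253 0.226  0.2267]
(847, np.float64(77.5))
side (46, np.float64(77.2))
scene (34, np.float64(77.1))
C 817 [0.2243 0.2253 0.226  0.2267]
D 561 [0.2174 0.2236 0.2253 0.226 ]
[('A', (0, np.float64(nan))), ('B', (0, np.float64(nan))), ('D', (368, np.float64(-43.6)))]
scene
A 79 [0.215  0.2193 0.2232 0.2254]
B 47 [0.2172 0.2225 0.2246 0.2268]
C 68 [0.2158 0.2197 0.2229 0.2247]
D 78 [0.2172 0.2216 0.225  0.2279]
[('A', (38, np.float64(78.3))), ('B', (31, np.float64(38.4))), ('C', (35, np.float64(78.2))), ('D', (51, np.float64(-36.4)))]
```

View pics/end.png

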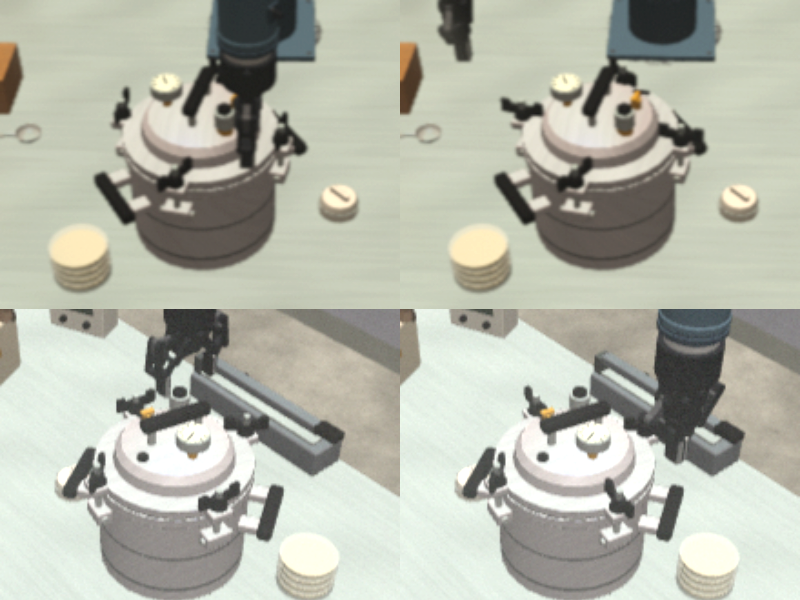

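The final pictures show A and C with wings exactly radial (77–78°, the same snug phase). B and D, the regulator, timer and dishes are unmoved, and the gripper is clear. Handing in.

```bash
python3 -c "
from plant import manip
print(manip.sign_off())"
```

```text
the job is handed in; nothing more can be done
None
```

I spun nuts A and C clockwise, about 270° and 280°, with the outside of the shut fingers until each reached its stop. I then handed the job in at about 26.6 s of the 67 s allowed.

**Stops:** At the end A held against about 8.5 N and C against about 10.6 N, pushed well out on the wing, with almost no further movement. Running free, the readings stayed within about 2.5 N.

**Heights and angles:** The wing tops measured 225.8 mm (A) and 226.0 mm (C), against about 225.9 mm for snug nut B. Both nuts ended with their wings in line with the A–C axis, at 77–78°.

**Everything else:** In the last pictures B, D, the regulator, timer and dishes showed no change. B's and D's angles agreed to within about 2° in the scene camera. I did not measure the two substrate blocks, spray or spoon at the end, but the arm did not go near them. The gripper was raised clear with wrist force near zero.

**Disagreements:**
- **Fingertips:** They were seen about 40 mm behind the reported tool point, which contradicts the description. The first stroke therefore passed above nut A without touching it. I corrected the height from the camera measurements.
- **Last reading of D:** The final wrist-camera view gave nut D as −43.6°, against −37° earlier. It used fewer pixels, and the scene camera read −36.4°, so I took the wrist reading as an error.

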